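Lock a truffle filling plate with its T-key

ROBOT

A 6-joint arm with a two-finger parallel gripper is mounted at the origin on the work surface. World frame = base frame: x ahead of the robot, y to its left, z up, the work surface at z = 0. Lengths are in m, angles in rad, forces in N, time in s.
With the tool pointing down it reaches from about 0.3 to 0.775 m from the base axis. Payload 14.6 kg.
Tool frame: the origin (TCP) lies at the very end of the fingers, on their centre line; the grasp point (between the pads) lies 19 mm behind it; y points along the fingers, x is the direction in which the jaws open and shut, and the axes are right-handed (so a half turn about y gives the same grasp; the last joint's range is limited). The gripper opens to 94 mm and grips with 3 to 60 N. Pads are 16 mm wide; open, the fingers measure 119 mm over their backs; the gripper's body (75 mm by 177 mm) begins 78 mm behind the grasp point.
Start: joints at [1.182, 0.3, 1.521, -0, 1.321, -0.067], TCP at [0.174, 0.522, 0.205] pointing down, gripper open.
Joint ranges: [-3.03, 3.03], [-0.79, 2.21], [0.23, 2.52], [-1.04, 4.18], [0, 3.07], [-2.55, 2.55]. Speed limits (rad/s): [2.22, 2.22, 2.57, 3.14, 3.14, 3.14].

INTERFACE

Orientations are given as [roll, pitch, yaw] about the fixed x, y, z axes, in that order (R = Rz(yaw) Ry(pitch) Rx(roll)).
In Python, from station import get_obs, cams, hand_in gives the robot as it stands. The module is installed in compiled form; this text tells all that it offers.
- The arm moves only by the tool step_arm, never from a script. Its argument "plan" is a list of rows, each an object with "grip": the closure, from -1 (fully open) to 1 (shut), so that 0 is half open; "slide": the shift along the tool's x, y, z in m, a list of three; "spin": the turn about the tool's y in degrees. A call has 1 to 20 rows; each row shifts and turns the commanded pose from where the row before left it, along the tool's axes as they then stand; what a row does not reach is not made up. A row lasts 1/12 s, in which the tool goes at most 41.7 mm and 7.16 degrees, less where a joint would pass 70% of its speed; a pose out of reach is approached as far as the arm can. A call is refused whole if a number of a shift passes 0.0417 or a number of a turn 7.16, either way. A call with a gripper value outside its range is refused whole. The fingers move at their own pace and stop on an object; "force" is the grip in N (left out, the last holds). Time passes only in rows, so rows that do not move let the fingers close. It gives the time, the measured TCP pose, the force and the opening at its end, in the units of the state.
- get_obs(): the state, without advancing time (a new reading comes with each control period).
- cams.camera(name): name is "scene" or "top" or "wrist"; returns the picture (420x560x3 uint8, blue, green, red); there is no depth.
- cams.calibration(name): a dict with "K" (3x3 intrinsics, pixels), "T" (4x4, takes a point from camera to world coordinates). Camera axes: x right, y up, looking along -z (the intrinsics and any distortion apply to the point x, -y, -z); pixel columns grow to the right and rows downward; lengths in m; the calibration is good to about 2 mm. A picture is of the moment at which its call begins: read the wrist's pose just before it. calibration takes no time and is no camera call; for the wrist camera it gives the pose at the moment of the call.
- hand_in(): hands the job in, once; it reports no verdict.
The state is a dict: "time_s": time; "qpos": joint angles; "joint_vel": joint speeds; "tau": joint torques, N m; "ee_pos": TCP position; "eef_rot": TCP orientation; "force": force on the tool from outside, world axes, zero at the start; "moment": the same for the moment, N m; "grip_width": finger opening in m.
Only numpy, scipy, OpenCV 4.12 (cv2) and the standard library are available. Lean on these libraries where they do the work, as an engineer would, in place of code of your own. Each camera call takes 0.05 s, during which the arm holds its last target.

TASK

Lock the steel filling plate down over the truffle shells with the T-key: take the key from its wooden rest, feel its crossbar down through the slot in the plate and the bridge below, press the sprung plate down, give the key a quarter turn and let it come up so that the crossbar settles in its groove and keeps the plate down by itself. Go gently, feel for the slot and never force the key, and leave the bottle, the glass and the tin where they are.

Things in the scene. Friction and masses are not known exactly. Their poses are not given: they have to be found in the camera images.
- frame: fixed aluminium tray of the filling frame, 232 (x) x 212 (y) mm, walls 30 mm high; origin under its centre on the table. In it a white carrier with bridge and filling plate, pushed together 4 to 28 mm from the tray's centre towards the tray's +x and jammed there (centred in y, same yaw). That offset is not in any measured pose: find the slot by feel or by sight; the carrier does not shift
- plate_mid (a point): point fixed to the tray, over its centre, 56 mm above the table: the level of the filling plate's top when up. The plate is steel, 160 (x) x 192 (y) x 4 mm, with rows of round brown shell holes and one slot in its middle, 11 mm (x) x 34 mm (y); the slot's middle lies 4 to 28 mm from this point towards the tray's +x
- bridge_mid (a point): point fixed to the tray, over its centre, 34 mm above the table: underside of the fixed steel bridge (34 to 40 mm) beneath the plate. Its slot, 11 mm (x) x 34 mm (y), lies straight below the plate's. Underneath, ribs reach down to 31 mm either side of a 15 mm wide groove that runs along x across the slot's middle; the crossbar must be wholly below the ribs to turn, either way round
- plate (a joint): how far the filling plate is pressed down, m: 0 up, 0.012 hard stop. Springs push up with about 3 N at 0 plus 0.6 N per mm. With the key's collar lying on the plate, the crossbar clears the ribs from 0.008 on (turn at about 0.010); turned and seated in the groove it reads 0.005
- key_handle (a point): centre of the black handle of the T-key, 47 mm above the key's lower end. Key 66 mm tall, about 0.12 kg, upright in its rest, z up. Handle: slab 12 (x) x 44 (y) x 38 (z) mm, on a round collar 36 mm across, 5 mm thick, underside 23 mm above the lower end; below it a shaft 8 mm thick, and at the lower end a crossbar 8 (x) x 30 (y) x 6 (z) mm, parallel to the handle
- key_tip (a point): middle of the underside of the key's crossbar, the key's lower end; axes as key_handle
- rest: fixed block of light wood 64 x 74 x 26 mm with a wide slot 18 x 40 mm (long along y) in which the key stands, its collar lying on the top; origin under its centre
- bottle: plain clear glass bottle with a steel cap, 60 mm across, 190 mm tall, left beyond the work; origin under its centre
- tumbler: empty clear drinking glass, 72 mm across, 90 mm tall, beyond the work; origin under its centre
- tin: blue and white biscuit tin with its lid on, 114 x 164 x 64 mm, on the left near the robot; origin under its centre
Not all that is in view belongs to the job. What is meant by the part that bears key_handle is not red, and is the smaller of those in its own colour.

How it is judged:
On the way:
1. the crossbar, still lengthwise with the slot and within 34 mm of the tray's centre, has passed down through it to within 3 mm of clearing the ribs or lower (z of key_tip in the frame of frame below 0.028 m and horizontal distance between key_tip and frame below 0.034 m and angle between the y axis of key_tip and the y axis of frame, either way round below 0.35 rad), for 0.05 s.
At the end, for the whole second after the job is handed in: the key stands upright (0.12 rad), within 34 mm of the tray's centre, crossbar within 0.35 rad of the tray's x axis and seated in the groove under the bridge (lower end below 31 mm), at rest, holding the plate 3.5 to 6.8 mm down (angle between the y axis of key_tip and the x axis of frame, either way round below 0.35 rad and value of joint plate between 0.0035 and 0.0068 m and z of key_tip in the frame of frame below 0.031 m and angle between key_tip's own z axis and vertical below 0.12 rad and horizontal distance between key_tip and frame below 0.034 m and linear speed of key below 0.02 m/s); the robot touches nothing.
It fails at once if the key is forced: more than 30 N in all between the key and the filling frame (contact force between key and frame above 30 N).
It fails at once if the bottle, the glass or the tin is moved more than 20 mm (distance of any of bottle, tumbler, tin from where it was at the start of the episode above 0.02 m).
It also fails if it takes over 72 s, if anything falls off the work surface, if the arm or the gripper's body presses on something with over 40 N, if the wrist force passes 120 N, or if a joint passes its speed limit or range.

## Working session

There is one attempt and no reset: what is moved stays moved. The work goes in short steps, Python scripts to look and compute and a tool call to move; the robot and the scene stay as the last step left them, time stands still between calls to the robot, and variables do not carry over. Pictures are saved under pics/ and viewed, and the job is handed in when it is done.

Besides the shell and the picture viewer there is one more tool, called after "Emit:" as name(argument=value, ...) on one line, values as JSON. step_arm: Moves the arm, as the interface text tells. Its arguments: {"type":"object","properties":{"plan":{"type":"array","items":{"type":"object","properties":{"grip":{"type":"number"},"slide":{"type":"array","items":{"type":"number"}},"spin":{"type":"number"}}}},"force":{"type":"number"}},"required":["plan"]}

```bash
mkdir -p pics; ls
python3 - <<'E'
from station import get_obs, cams
import cv2
print(get_obs())
for n in ["scene","top","wrist"]:
    c=cams.calibration(n); print(n,c)
    cv2.imwrite(f"pics/{n}0.png",cams.camera(n))
E
```

```text
pics
{'time_s': 0.0, 'qpos': array([ 1.18237026e+00,  3.00476982e-01,  1.52160203e+00,  8.81539552e-06,
        1.32068666e+00, -6.66153633e-02]), 'joint_vel': array([ 0.00073545, -0.00010138,  0.00075212, -0.00016493, -0.00088996,
        0.00126896]), 'tau': array([ 2.68985445e-03, -5.31819463e+01, -3.52738595e+01,  7.09132128e-02,
        2.44388322e-02, -9.86369037e-05]), 'ee_pos': array([0.17386341, 0.5215136 , 0.20487424]), 'eef_rot': array([-1.57070972e+00,  1.16984884e-03,  1.24898348e+00]), 'force': array([-0.14930468,  0.45971211,  0.09428495]), 'moment': array([ 0.02808896, -0.04016467, -0.00329871]), 'grip_width': 0.09369863162566706}
scene {'K': array([[442.16905414,   0.        , 279.4531599 ],
       [  0.        , 442.16905414, 202.73718762],
       [  0.        ,   0.        ,   1.        ]]), 'T': array([[ 0.1723505 , -0.62068228,  0.76488484,  1.28112685],
       [ 0.98477238,  0.12652404, -0.11922681,  0.04979995],
       [-0.02277435,  0.77378626,  0.63303724,  0.70926779],
       [ 0.        ,  0.        ,  0.        ,  1.        ]])}
top {'K': array([[532.73590
[... 202 characters left out ...]
,
       [-0.99989341,  0.01380169, -0.00476324,  0.13535326],
       [-0.00310644,  0.11766853,  0.99304807,  1.47492564],
       [ 0.        ,  0.        ,  0.        ,  1.        ]])}
wrist {'K': array([[320.03776985,   0.        , 279.68046861],
       [  0.        , 320.03776985, 211.15445616],
       [  0.        ,   0.        ,   1.        ]]), 'T': array([[ 3.15758579e-01, -9.23567438e-01, -2.17530932e-01,
         1.11536259e-01],
       [ 9.48839501e-01,  3.07264336e-01,  7.27477101e-02,
         5.41467772e-01],
       [-3.47918953e-04, -2.29372654e-01,  9.73338618e-01,
         3.85270101e-01],
       [ 0.00000000e+00,  0.00000000e+00,  0.00000000e+00,
         1.00000000e+00]])}
```

View pics/scene0.png

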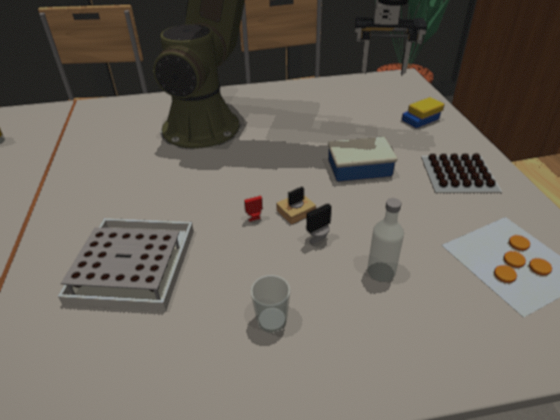

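View pics/top0.png

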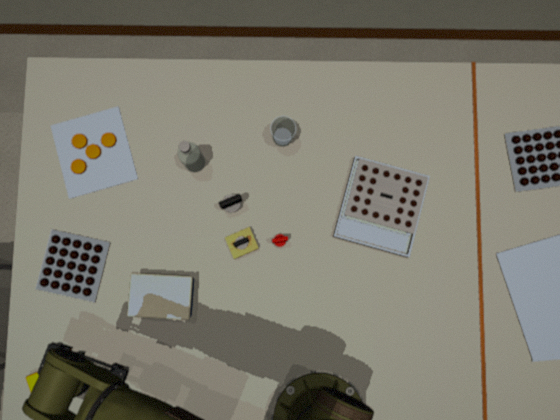

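View pics/wrist0.png

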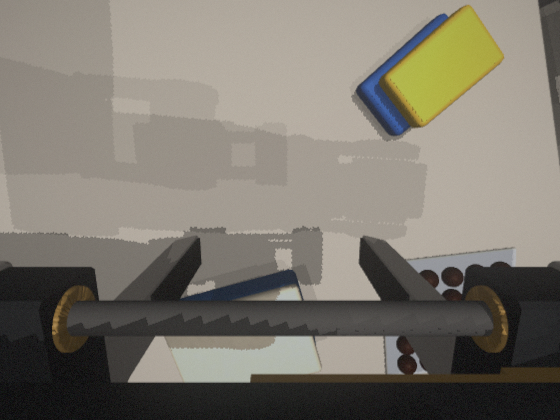

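Run:
```python
import cv2
t=cv2.imread("pics/top0.png");s=cv2.imread("pics/scene0.png")
cv2.imwrite("pics/c1.png",cv2.resize(t[145:265,320:440],None,fx=5,fy=5,interpolation=cv2.INTER_CUBIC))
cv2.imwrite("pics/c2.png",cv2.resize(t[185:265,210:300],None,fx=7,fy=7,interpolation=cv2.INTER_CUBIC))
cv2.imwrite("pics/c3.png",cv2.resize(s[170:250,230:340],None,fx=7,fy=7,interpolation=cv2.INTER_CUBIC))
```

```text
(no output)
```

View pics/c1.png

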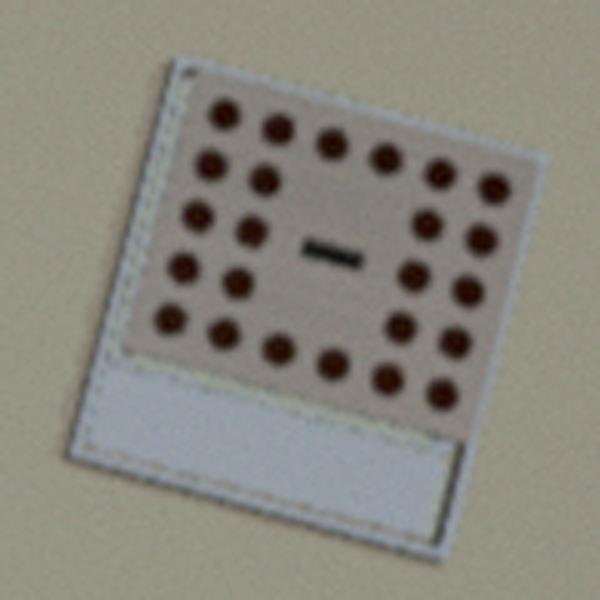

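View pics/c2.png

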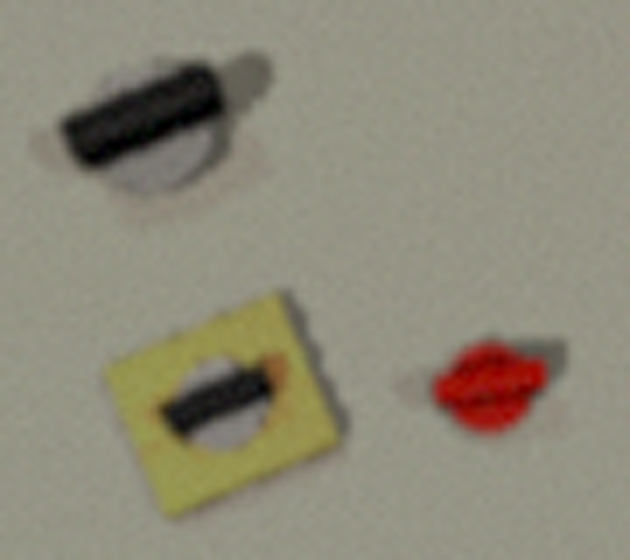

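View pics/c3.png

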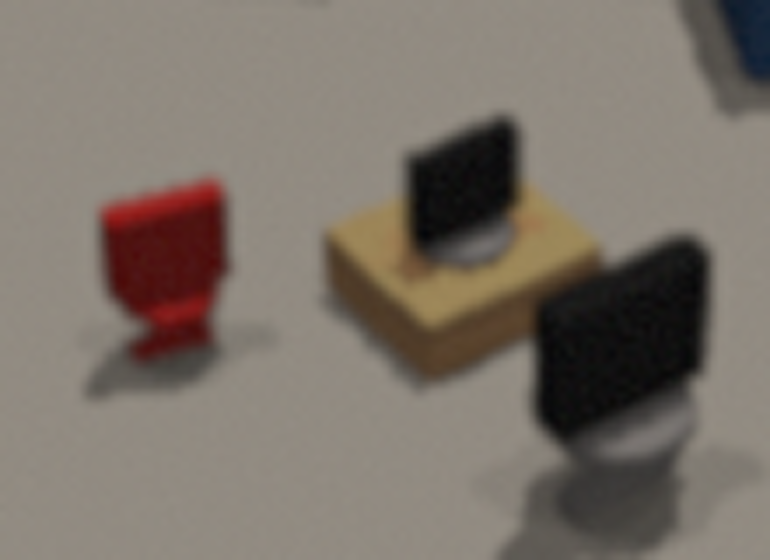

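```bash
cat > h.py <<'E'
import numpy as np, cv2
from station import get_obs, cams
from scipy.spatial.transform import Rotation as R
def unproj(name,px,z,cal=None):
    c=cal or cams.calibration(name);K,T=c["K"],c["T"]
    d=np.linalg.solve(K,[px[0],px[1],1.]);d=T[:3,:3]@[d[0],-d[1],-d[2]]
    o=T[:3,3];return o+d*(z-o[2])/d[2]
def proj(name,p,cal=None):
    c=cal or cams.calibration(name);K,T=c["K"],c["T"]
    q=T[:3,:3].T@(np.asarray(p)-T[:3,3]);q=K@[q[0],-q[1],-q[2]];return q[:2]/q[2]
E
python3 - <<'E'
from h import *
a=np.array
c1=lambda p:a(p)/5+a([320,145])-.4
c2=lambda p:a(p)/7+a([210,185])-.43
tr=[unproj("top",c1(p),.03) for p in [(180,60),(545,158),(445,555),(72,458)]]
print(np.round(tr,4)); m=sum(tr)/4; print("tray",m)
print([np.linalg.norm(tr[i]-tr[i-1]) for i in range(4)])
x=(tr[0]+tr[1]-tr[2]-tr[3])/2; y=(tr[0]+tr[3]-tr[1]-tr[2])/2
print("yaw",np.arctan2(x[1],x[0]),np.arctan2(-y[0],y[1]))
s=unproj("top",c1((332,254)),.056);s1=unproj("top",c1((304,247)),.056);s2=unproj("top",c1((362,261)),.056)
print("slot",s,np.linalg.norm(s1-s2),np.arctan2(-(s1-s2)[0],(s1-s2)[1]))
psi=np.arctan2(x[1],x[0]);d=s-m;print("offset",d[0]*np.cos(psi)+d[1]*np.sin(psi),-d[0]*np.sin(psi)+d[1]*np.cos(psi))
for dp in [(225,115),(493,189),(170,320),(442,395)]: print(unproj("top",c1(dp),.056))
re=[unproj("top",c2(p),.026) for p in [(105,370),(275,295),(345,440),(178,515)]]
print("rest",sum(re)/4,[np.linalg.norm(re[i]-re[i-1]) for i in range(4)])
x=(re[0]+re[1]-re[2]-re[3])/2; y=(re[0]+re[3]-re[1]-re[2])/2
print("yaw",np.arctan2(x[1],x[0]),np.arctan2(-y[0],y[1]))
print("handle",unproj("top",c2((217,399)),.067), unproj("top",c2((220,408)),.031))
c3=lambda p:a(p)/7+a([230,170])-.43
rs=[unproj("scene",c3(p),.026) for p in [(327,232),(490,175),(604,247),(433,330)]]
print("rest scene",sum(rs)/4,[np.linalg.norm(rs[i]-rs[i-1]) for i in range(4)])
print("handle scene",unproj("scene",c3((460,140)),.067))
E
```

```text
[[ 0.7079 -0.0958  0.03  ]
 [ 0.6556 -0.2963  0.03  ]
 [ 0.4368 -0.2377  0.03  ]
 [ 0.4865 -0.0361  0.03  ]]
tray [ 0.57170489 -0.16645474  0.03      ]
[np.float64(0.22932329882661417), np.float64(0.20719539030656448), np.float64(0.22655842103292112), np.float64(0.20765656377120595)]
yaw -0.2625905908857707 -0.24852235910282147
slot [ 0.5964877 -0.1728801  0.056    ] 0.03192661856619954 -0.22720378042520306
offset 0.02560118555284948 0.00022809371362152338
[ 0.67184449 -0.11584925  0.056     ]
[ 0.63316807 -0.26012148  0.056     ]
[ 0.55945699 -0.08557167  0.056     ]
[ 0.52102611 -0.23077887  0.056     ]
rest [0.46639954 0.21425459 0.026     ] [np.float64(0.06325585129679807), np.float64(0.07227096627430614), np.float64(0.06286119966578572), np.float64(0.07087961747816379)]
yaw 0.4768952865321064 0.4340349732677772
handle [0.46592474 0.21537735 0.067     ] [0.46480457 0.21618956 0.031     ]
rest scene [0.47028855 0.216175   0.026     ] [np.float64(0.06392395034698163), np.float64(0.06542789544745731), np.float64(0.05608677683157506), np.float64(0.07325947815956706)]
handle scene [0.46390311 0.2162028  0.067     ]
```

Of the three T-keys in the top view — large black at (231,201), red at (280,240), small black in the wooden rest at (241,242) — the one meant is the small black one at (241,242): it isn't red, it is the smaller of the two black ones, and it stands in the rest (the crops confirm this). It measures about (0.466, 0.215), yaw ≈ 0.47. The slot is at about (0.596, −0.173), tray yaw −0.262. I move above the key for a wrist view.

Emit:
step_arm(plan=[{"grip":-1,"slide":[-0.0206,0,-0.0353]},{"grip":-1,"slide":[-0.0206,0,-0.0353]},{"grip":-1,"slide":[-0.0206,0,-0.0353]},{"grip":-1,"slide":[-0.0206,0,-0.0353]},{"grip":-1,"slide":[-0.0206,0,-0.0353]},{"grip":-1,"slide":[-0.0206,0,-0.0353]},{"grip":-1,"slide":[-0.0206,0,-0.0353]},{"grip":-1,"slide":[-0.0206,0,-0.0353]},{"grip":-1,"slide":[-0.0206,0,-0.0353]},{"grip":-1,"slide":[-0.0206,0,-0.0353]},{"grip":-1,"slide":[-0.0206,0,-0.0353]},{"grip":-1,"slide":[-0.0206,0,-0.0353]},{"spin":6.37},{"spin":6.37},{"spin":6.37},{"spin":6.37},{"spin":6.37},{"spin":6.37},{"spin":6.37},{"spin":0}])

```text
schema error: expected keys grip, slide, spin
```

Run:
```python
from h import *
o=get_obs();print(o["ee_pos"],o["eef_rot"],o["force"],o["time_s"],o["grip_width"])
c=cams.calibration("wrist");np.savez("w1.npz",K=c["K"],T=c["T"])
im=cams.camera("wrist");cv2.imwrite("pics/w1.png",im)
print(proj("wrist",[.466,.215,.069],c))
```

```text
[0.17386469 0.52158791 0.20502925] [-1.57075730e+00  8.50253155e-04  1.24902996e+00] [ 0.02083379 -0.24281469 -0.37637128] 0.15 0.09406123723204209
[124.81342233 489.20981466]
```

View pics/w1.png

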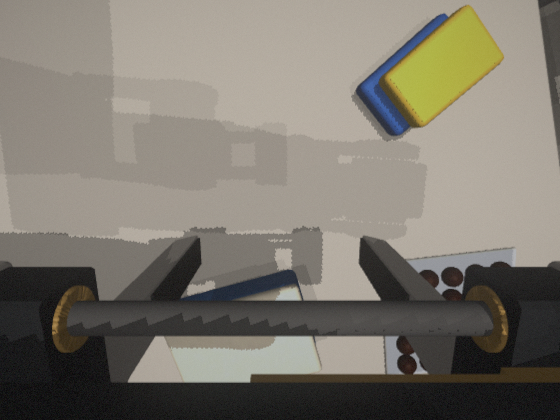

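The move was refused because every row needs all three keys, so this picture is unchanged from the start. I repeat it with full rows.

Emit:
step_arm(plan=[{"grip":-1,"slide":[-0.0206,0,-0.0353],"spin":0},{"grip":-1,"slide":[-0.0206,0,-0.0353],"spin":0},{"grip":-1,"slide":[-0.0206,0,-0.0353],"spin":0},{"grip":-1,"slide":[-0.0206,0,-0.0353],"spin":0},{"grip":-1,"slide":[-0.0206,0,-0.0353],"spin":0},{"grip":-1,"slide":[-0.0206,0,-0.0353],"spin":0},{"grip":-1,"slide":[-0.0206,0,-0.0353],"spin":0},{"grip":-1,"slide":[-0.0206,0,-0.0353],"spin":0},{"grip":-1,"slide":[-0.0206,0,-0.0353],"spin":0},{"grip":-1,"slide":[-0.0206,0,-0.0353],"spin":0},{"grip":-1,"slide":[-0.0206,0,-0.0353],"spin":0},{"grip":-1,"slide":[-0.0206,0,-0.0353],"spin":0},{"grip":-1,"slide":[0,0,0],"spin":6.37},{"grip":-1,"slide":[0,0,0],"spin":6.37},{"grip":-1,"slide":[0,0,0],"spin":6.37},{"grip":-1,"slide":[0,0,0],"spin":6.37},{"grip":-1,"slide":[0,0,0],"spin":6.37},{"grip":-1,"slide":[0,0,0],"spin":6.37},{"grip":-1,"slide":[0,0,0],"spin":6.37},{"grip":-1,"slide":[0,0,0],"spin":0}])

```text
time_s: 1.87
ee_pos: [0.4976, 0.1533, 0.2053]
eef_rot: [-1.571, 0.0, 0.465]
force: [0.2, -0.2, -0.4]
grip_width: 0.0939
```

Run:
```python
from h import *
o=get_obs();print(o["ee_pos"],o["eef_rot"],o["force"],o["time_s"],o["grip_width"])
c=cams.calibration("wrist");np.savez("w1.npz",K=c["K"],T=c["T"])
im=cams.camera("wrist");cv2.imwrite("pics/w2.png",im)
print(proj("wrist",[.466,.215,.069],c))
```

```text
[0.49755884 0.15325972 0.2053152 ] [-1.57072869e+00  2.40164053e-04  4.65433789e-01] [ 0.16039787 -0.22421901 -0.43617478] 1.8667 0.09393241826456002
[279.30591508 131.15776454]
```

View pics/w2.png

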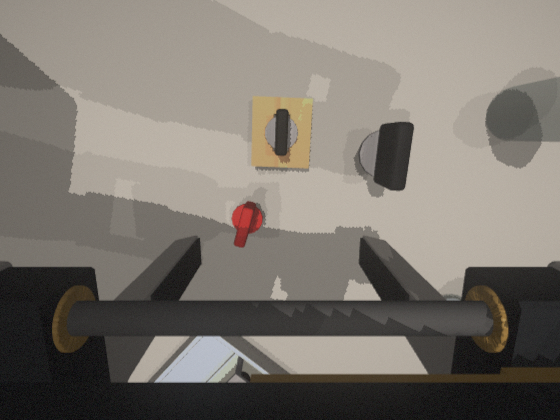

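Run:
```python
import cv2
t=cv2.imread("pics/w2.png")
cv2.imwrite("pics/c4.png",cv2.resize(t[85:185,240:340],None,fx=6,fy=6,interpolation=cv2.INTER_CUBIC))
```

```text
(no output)
```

View pics/c4.png

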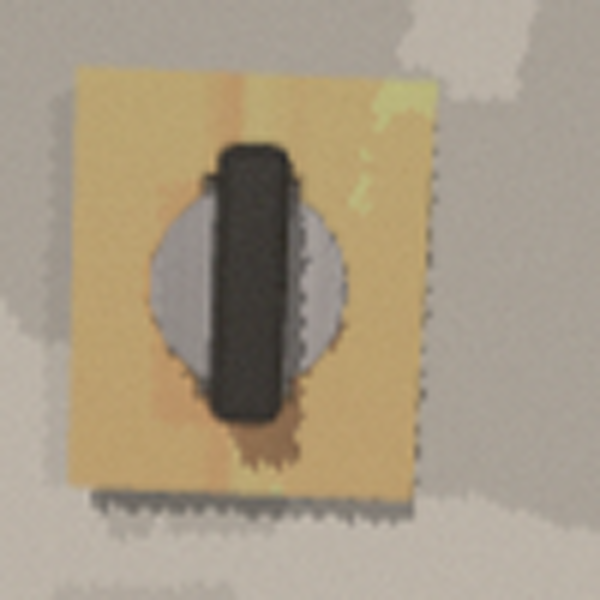

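Run:
```python
from h import *
c=np.load("w1.npz");c={"K":c["K"],"T":c["T"]}
f=lambda p,z:unproj("wrist",np.array(p)/6+[240,85]-np.array(.42),z,c)
re=[f(p,.026) for p in [(77,68),(438,80),(413,500),(68,487)]]
print("rest",sum(re)/4,[round(np.linalg.norm(re[i]-re[i-1]),4) for i in range(4)])
x=(re[1]+re[2]-re[0]-re[3]);y=re[0]+re[1]-re[2]-re[3]
print("yaw",np.arctan2(x[1],x[0]),np.arctan2(-y[0],y[1]))
h=[f(p,.069) for p in [(217,143),(292,145),(284,424),(205,421)]]
print("handle",sum(h)/4,[round(np.linalg.norm(h[i]-h[i-1]),4) for i in range(4)])
y=h[0]+h[1]-h[2]-h[3];print(np.arctan2(-y[0],y[1]))
print("collar",f((248,277),.031),np.linalg.norm(f((150,277),.031)-f((347,277),.031)))
```

```text
rest [0.46815075 0.21489906 0.026     ] [np.float64(0.0739), np.float64(0.0641), np.float64(0.0743), np.float64(0.0643)]
yaw 0.4314699561292597 0.4252736879673103
handle [0.46800375 0.2149596  0.069     ] [np.float64(0.0432), np.float64(0.0118), np.float64(0.0434), np.float64(0.0129)]
0.43005043987828534
collar [0.46707702 0.21661414 0.031     ] 0.03529001590962949
```

Sizes match (rest 64×74, handle 12×43.5, collar 35 mm). The key is at (0.4675, 0.2155), yaw 0.43. I go over it and down to TCP z ≈ 0.035 with the jaws half open.

Emit:
step_arm(plan=[{"grip":0,"slide":[0.0005,0,0.023],"spin":2.0},{"grip":0,"slide":[0.0005,0,0.023],"spin":0},{"grip":0,"slide":[0,0,0.023],"spin":0},{"grip":0,"slide":[0,0,0],"spin":0},{"grip":0,"slide":[0,0.03,0],"spin":0},{"grip":0,"slide":[0,0.03,0],"spin":0},{"grip":0,"slide":[0,0.03,0],"spin":0},{"grip":0,"slide":[0,0,0],"spin":0},{"grip":0,"slide":[0,0,0],"spin":0}])

```text
time_s: 2.67
ee_pos: [0.4684, 0.2155, 0.1152]
eef_rot: [-1.571, 0.002, 0.438]
force: [-0.3, -0.5, 1.0]
grip_width: 0.0471
```

Run:
```python
from h import *
o=get_obs();print(o["ee_pos"],o["eef_rot"],o["force"],o["time_s"],o["grip_width"])
for n in ["scene","wrist"]:
    im=cams.camera(n)
    cv2.imwrite(f"pics/{n}3.png",cv2.resize(im[150:260,220:360],None,fx=5,fy=5) if n=="scene" else im)
```

```text
[0.46844294 0.21547722 0.11523776] [-1.57070893  0.00227131  0.43798831] [-0.28752111 -0.47187277  0.95881335] 2.6667 0.04709124018134579
```

View pics/scene3.png

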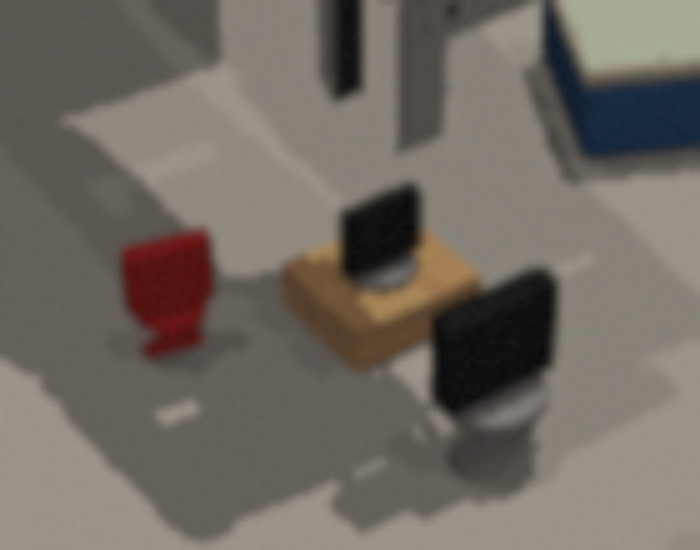

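View pics/wrist3.png

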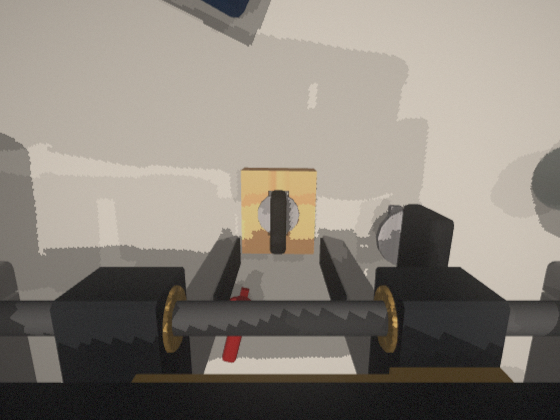

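The key sits centred between the fingers (fingers at columns 239 and 321, key at 279) and parallel to them. I go down and close.

Emit:
step_arm(plan=[{"grip":0,"slide":[0,0.02,0],"spin":0.3},{"grip":0,"slide":[0,0.02,0],"spin":0},{"grip":0,"slide":[0,0.02,0],"spin":0},{"grip":0,"slide":[0,0.02,0],"spin":0},{"grip":0,"slide":[0,0,0],"spin":0},{"grip":0,"slide":[0,0,0],"spin":0},{"grip":1,"slide":[0,0,0],"spin":0},{"grip":1,"slide":[0,0,0],"spin":0},{"grip":1,"slide":[0,0,0],"spin":0},{"grip":1,"slide":[0,0,0],"spin":0},{"grip":1,"slide":[0,0,0],"spin":0},{"grip":1,"slide":[0,0,0],"spin":0},{"grip":1,"slide":[0,0,0],"spin":0},{"grip":1,"slide":[0,0,0],"spin":0},{"grip":1,"slide":[0,0,0],"spin":0}], force=30)

```text
time_s: 4.02
ee_pos: [0.4688, 0.2159, 0.0357]
eef_rot: [-1.571, -0.0, 0.431]
force: [-1.6, -1.1, 4.9]
grip_width: 0.0119
```

Emit:
step_arm(plan=[{"grip":1,"slide":[0,-0.01,0],"spin":0},{"grip":1,"slide":[0,-0.025,0],"spin":0},{"grip":1,"slide":[0,-0.03,0],"spin":0},{"grip":1,"slide":[0,-0.035,0],"spin":0},{"grip":1,"slide":[0,-0.03,0],"spin":0},{"grip":1,"slide":[0,0,0],"spin":0},{"grip":1,"slide":[0,0,0],"spin":0}])

```text
time_s: 4.6
ee_pos: [0.4691, 0.2161, 0.167]
eef_rot: [-1.571, -0.003, 0.431]
force: [0.5, -0.2, -1.3]
grip_width: 0.0117
```

Run:
```python
from h import *
o=get_obs();print(o["ee_pos"],o["eef_rot"],o["force"],o["moment"],o["time_s"],o["grip_width"])
p=o["ee_pos"];print(proj("scene",p))
for n in ["scene"]:
    im=cams.camera(n)
    u,v=proj("scene",p).astype(int)
    cv2.imwrite(f"pics/{n}4.png",cv2.resize(im[v-60:v+60,u-70:u+70],None,fx=5,fy=5))
```

```text
[0.46911146 0.21608481 0.16697958] [-1.57100132 -0.00294341  0.43061644] [ 0.5020706  -0.17803397 -1.33422551] [-0.04791304  0.02698791  0.02492437] 4.6 0.011721571911566692
[295.69475759 155.37267551]
```

View pics/scene4.png

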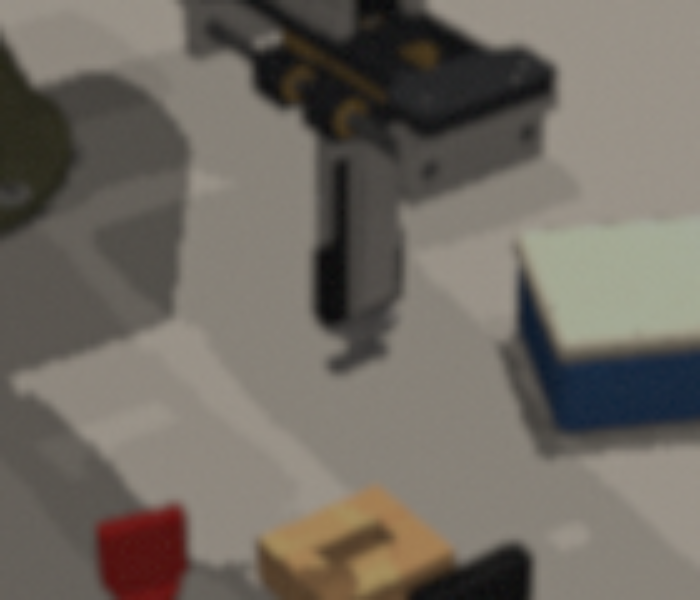

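Emit:
step_arm(plan=[{"grip":1,"slide":[-0.0082,0,-0.039],"spin":0},{"grip":1,"slide":[-0.0082,0,-0.039],"spin":0},{"grip":1,"slide":[-0.0082,0,-0.039],"spin":0},{"grip":1,"slide":[-0.0082,0,-0.039],"spin":0},{"grip":1,"slide":[-0.0082,0,-0.039],"spin":0},{"grip":1,"slide":[-0.0082,0,-0.039],"spin":0},{"grip":1,"slide":[-0.0082,0,-0.039],"spin":0},{"grip":1,"slide":[-0.0082,0,-0.039],"spin":0},{"grip":1,"slide":[-0.0082,0,-0.039],"spin":0},{"grip":1,"slide":[-0.0082,0,-0.039],"spin":0},{"grip":1,"slide":[-0.0082,0,-0.039],"spin":0},{"grip":1,"slide":[-0.0082,0,-0.039],"spin":0},{"grip":1,"slide":[0,0,0],"spin":6.62},{"grip":1,"slide":[0,0,0],"spin":6.62},{"grip":1,"slide":[0,0,0],"spin":6.62},{"grip":1,"slide":[0,0,0],"spin":6.62},{"grip":1,"slide":[0,0,0],"spin":6.62},{"grip":1,"slide":[0,0,0],"spin":6.62},{"grip":1,"slide":[0,0,0],"spin":0},{"grip":1,"slide":[0,0,0],"spin":0}])

```text
time_s: 6.32
ee_pos: [0.5741, -0.2502, 0.1639]
eef_rot: [-1.57, 0.002, -0.259]
force: [0.8, -0.8, -0.7]
grip_width: 0.0121
```

Run:
```python
from h import *
o=get_obs();print(o["ee_pos"],o["eef_rot"],o["force"],o["time_s"],o["grip_width"])
c=cams.calibration("wrist");np.savez("w5.npz",K=c["K"],T=c["T"])
im=cams.camera("wrist");cv2.imwrite("pics/w5.png",im)
u,v=proj("wrist",[.596,-.173,.056],c).astype(int);print(u,v)
cv2.imwrite("pics/w5c.png",cv2.resize(im[v-50:v+50,u-60:u+60],None,fx=6,fy=6,interpolation=cv2.INTER_CUBIC))
```

```text
[ 0.57412487 -0.25024707  0.16393887] [-1.57034735  0.00241211 -0.2590045 ] [ 0.8009491  -0.81665157 -0.68141911] 6.3167 0.012107925021928896
280 118
```

View pics/w5.png

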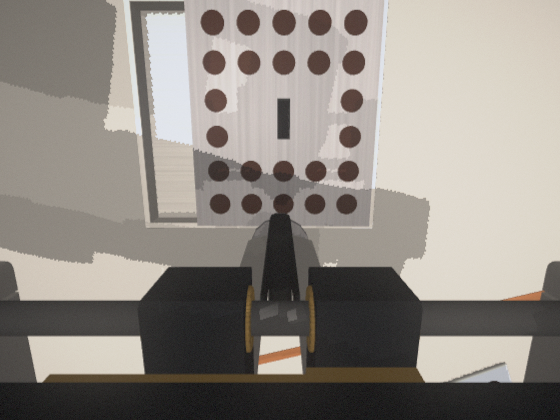

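View pics/w5c.png

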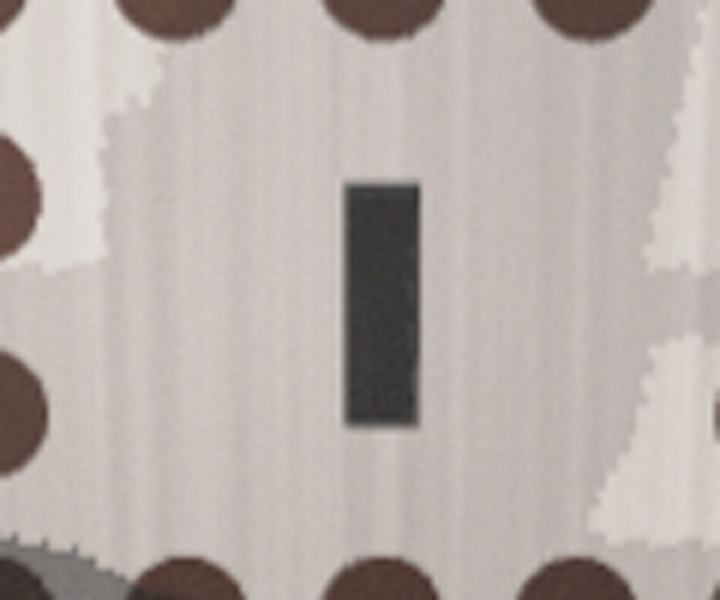

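Run:
```python
from h import *
c=np.load("w5.npz");c={"K":c["K"],"T":c["T"]}
f=lambda p,z:unproj("wrist",np.array(p)/6+[220,68]-np.array(.42),z,c)
s=[f(p,.056) for p in [(345,183),(420,183),(418,427),(345,427)]]
m=sum(s)/4;print("slot",m,[round(np.linalg.norm(s[i]-s[i-1]),4) for i in range(4)])
y=s[0]+s[1]-s[2]-s[3];print(np.arctan2(-y[0],y[1]))
g=lambda p:unproj("wrist",p,.056,c)
# hole rows: column direction through (283,22)-(283,204); rows
d=g((353,62))-g((213,62));print(np.arctan2(d[1],d[0]))
d=g((348,171))-g((219,171));print(np.arctan2(d[1],d[0]))
for a,b in [((212,22),(220,204)),((355,22),(346,204)),((283,22),(283.5,204))]:
  d=g(a)-g(b);print(np.arctan2(-d[0],d[1]),np.linalg.norm(d))
o=get_obs();p=o["ee_pos"];yw=o["eef_rot"][2]
for mm in [m,[.5964,-.173,0]]:
  d=np.array(mm)[:2]-p[:2];print("tool dx,dz",d@[np.cos(yw),np.sin(yw)],d@[-np.sin(yw),np.cos(yw)])
```

```text
slot [ 0.5978711  -0.17408911  0.056     ] [np.float64(0.0339), np.float64(0.0107), np.float64(0.0339), np.float64(0.0107)]
-0.26016943229777345
-0.2589802015244021
-0.25818647053644966
-0.2580424749900844 0.1511871359264814
-0.25950251550542747 0.15103368723272484
-0.2530388709387809 0.15111261585446412
tool dx,dz 0.0033615825775892413 0.07968972153306678
tool dx,dz 0.0016610129730958339 0.08036673522503658
```

The slot as seen by the wrist camera: 33.9×10.7 mm, centre (0.5979, −0.1741), yaw −0.259. This agrees with the top view to 2 mm and with the stated size. I go over it and down to tip ≈ 63 mm, just above the plate.

Emit:
step_arm(plan=[{"grip":1,"slide":[0.001,0,0.0267],"spin":0},{"grip":1,"slide":[0.0012,0,0.0267],"spin":0},{"grip":1,"slide":[0.0012,0,0.0268],"spin":0},{"grip":1,"slide":[0,0.02,0],"spin":0},{"grip":1,"slide":[0,0.02,0],"spin":0},{"grip":1,"slide":[0,0.02,0],"spin":0},{"grip":1,"slide":[0,0.008,0],"spin":0},{"grip":1,"slide":[0,0,0],"spin":0},{"grip":1,"slide":[0,0,0],"spin":0},{"grip":1,"slide":[0,0,0],"spin":0}])

```text
time_s: 7.2
ee_pos: [0.5992, -0.1742, 0.0987]
eef_rot: [-1.571, -0.002, -0.262]
force: [0.9, 1.3, -0.5]
grip_width: 0.0118
```

Run:
```python
from h import *
o=get_obs();print(o["ee_pos"],o["eef_rot"],o["force"],o["moment"],o["time_s"],o["grip_width"])
p=o["ee_pos"];yw=o["eef_rot"][2];d=np.array([.59787,-.17409])-p[:2];print("tool dx,dz",d@[np.cos(yw),np.sin(yw)],d@[-np.sin(yw),np.cos(yw)])
im=cams.camera("scene")
cv2.imwrite("pics/s6.png",cv2.resize(im[190:310,60:200],None,fx=5,fy=5,interpolation=cv2.INTER_CUBIC))
im=cams.camera("wrist");cv2.imwrite("pics/w6.png",im)
```

```text
[ 0.59923134 -0.17418841  0.0987237 ] [-1.57095327 -0.00167433 -0.26190876] [ 0.89040748  1.33715829 -0.50228327] [-0.03444353  0.09534072  0.0464714 ] 7.2 0.011778756856261714
tool dx,dz -0.0013403943333002736 -0.00025743290967618094
```

View pics/s6.png

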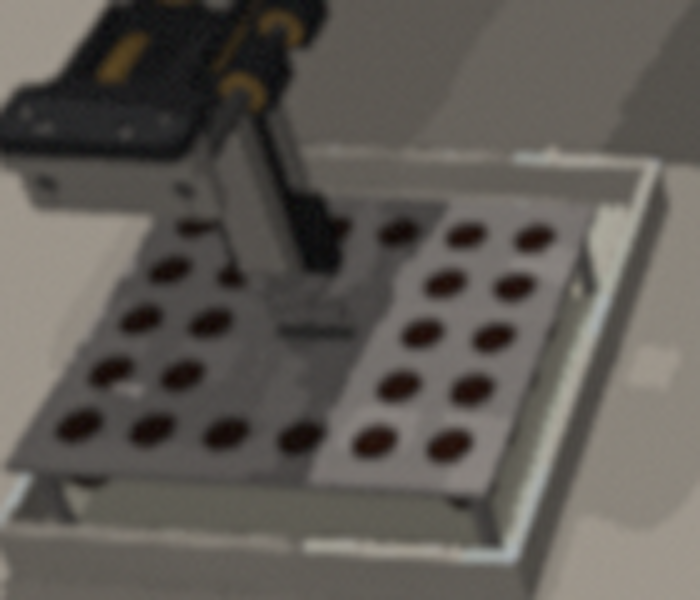

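View pics/w6.png

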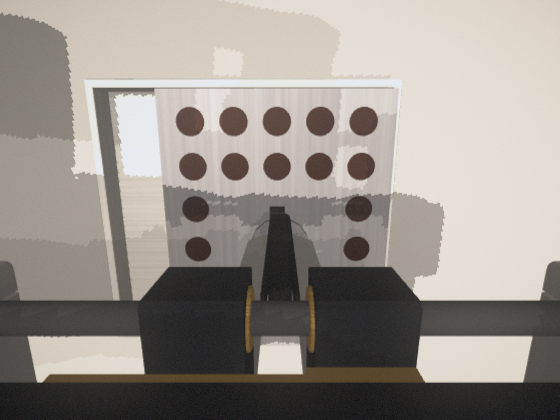

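Run:
```python
from h import *
im=cv2.imread("pics/w6.png")
cv2.imwrite("pics/w6c.png",cv2.resize(im[190:300,215:345],None,fx=6,fy=6,interpolation=cv2.INTER_CUBIC))
o=get_obs();print(o["ee_pos"])
c=cams.calibration("wrist");np.savez("w6.npz",K=c["K"],T=c["T"])
p=o["ee_pos"];yw=o["eef_rot"][2];x=np.array([np.cos(yw),np.sin(yw),0]);z=np.array([-np.sin(yw),np.cos(yw),0])
k=lambda a,b,h:(proj("wrist",p+a*x+b*z+[0,0,h-.0327],c)-[215,190]+.42)*6
for a in (-.006,.006):
  for b,h in ((.022,.066),(.022,.028),(-.022,.066)): print("handle",a,b,h,k(a,b,h))
print("collar",k(-.018,0,.028),k(.018,0,.028),k(0,.018,.028))
u=[(-.0055,.017),(.0055,.017)]
s=np.array([.59787,-.17409,.056])
for a,b in u: print("slot",(proj("wrist",s+a*x+b*z,c)-[215,190]+.42)*6)
```

```text
[ 0.59920435 -0.1741412   0.09870973]
handle -0.006 0.022 0.066 [307.7925241  233.88391591]
handle -0.006 0.022 0.028 [323.26214932 125.54546709]
handle -0.006 -0.022 0.066 [312.63199342 731.81662101]
handle 0.006 0.022 0.066 [458.41473562 233.88970652]
handle 0.006 0.022 0.028 [444.55703311 125.56233679]
handle 0.006 -0.022 0.066 [453.94291661 731.75669423]
collar [206.69969889 336.52848972] [561.17956938 336.5083217 ] [383.92337411 164.73971943]
slot [327.22034999  96.3016029 ]
slot [419.78971433  96.31699211]
```

View pics/w6c.png

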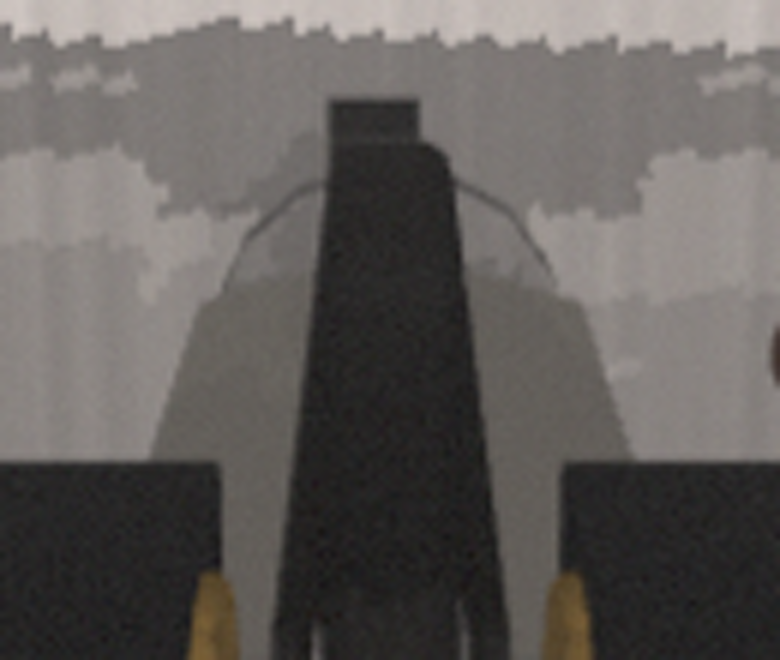

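The wrist crop shows the slot's far end at columns 330–418 (centre 374), while the handle centres at about 391. The key is therefore about 1.7–2 mm too far in +x, and it is aligned in y. I correct by −1.8 mm and lower it gently to feel for the plate.

Emit:
step_arm(plan=[{"grip":1,"slide":[-0.0018,0,0],"spin":0},{"grip":1,"slide":[0,0.002,0],"spin":0},{"grip":1,"slide":[0,0.002,0],"spin":0},{"grip":1,"slide":[0,0.002,0],"spin":0},{"grip":1,"slide":[0,0.002,0],"spin":0},{"grip":1,"slide":[0,0.002,0],"spin":0},{"grip":1,"slide":[0,0.002,0],"spin":0},{"grip":1,"slide":[0,0.001,0],"spin":0},{"grip":1,"slide":[0,0,0],"spin":0},{"grip":1,"slide":[0,0,0],"spin":0},{"grip":1,"slide":[0,0,0],"spin":0}])

```text
time_s: 8.22
ee_pos: [0.597, -0.1734, 0.0846]
eef_rot: [-1.571, -0.0, -0.263]
force: [-0.3, 0.0, -1.9]
grip_width: 0.0121
```

Run:
```python
from h import *
o=get_obs();print(o["ee_pos"],o["eef_rot"],o["force"],o["moment"],o["time_s"],o["grip_width"])
im=cams.camera("wrist")
cv2.imwrite("pics/w7c.png",cv2.resize(im[190:300,215:345],None,fx=6,fy=6,interpolation=cv2.INTER_CUBIC))
```

```text
[ 0.59703692 -0.17341702  0.08456371] [-1.57080213e+00 -1.61402852e-04 -2.62589345e-01] [-0.27667316  0.02448368 -1.93305567] [-0.07512408  0.04137927  0.03009119] 8.2167 0.012098666475307584
```

View pics/w7c.png

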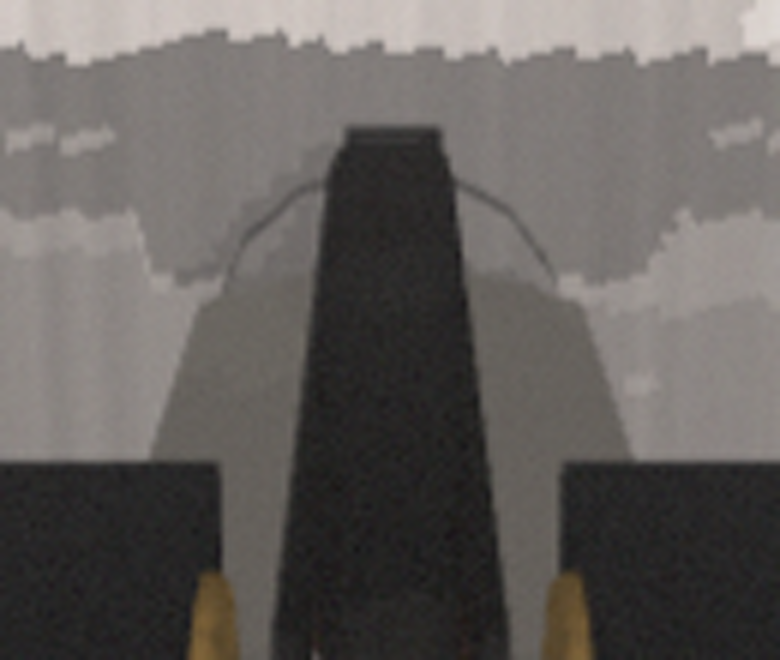

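The slot and handle are now in line (both about column 392), and at tip ≈ 52 mm there is no contact force, so the crossbar is in the plate's slot. I continue down to the bridge.

Emit:
step_arm(plan=[{"grip":1,"slide":[0,0.002,0],"spin":0},{"grip":1,"slide":[0,0.002,0],"spin":0},{"grip":1,"slide":[0,0.002,0],"spin":0},{"grip":1,"slide":[0,0.002,0],"spin":0},{"grip":1,"slide":[0,0.002,0],"spin":0},{"grip":1,"slide":[0,0,0],"spin":0},{"grip":1,"slide":[0,0,0],"spin":0}])

```text
time_s: 8.85
ee_pos: [0.5969, -0.1734, 0.0743]
eef_rot: [-1.571, 0.0, -0.263]
force: [-0.1, 0.6, -1.6]
grip_width: 0.0116
```

Emit:
step_arm(plan=[{"grip":1,"slide":[0,0.0015,0],"spin":0},{"grip":1,"slide":[0,0.0015,0],"spin":0},{"grip":1,"slide":[0,0.0015,0],"spin":0},{"grip":1,"slide":[0,0,0],"spin":0},{"grip":1,"slide":[0,0,0],"spin":0},{"grip":1,"slide":[0,0,0],"spin":0}])

```text
time_s: 9.35
ee_pos: [0.597, -0.1734, 0.07]
eef_rot: [-1.571, -0.0, -0.263]
force: [0.5, 0.6, -1.2]
grip_width: 0.0118
```

Emit:
step_arm(plan=[{"grip":1,"slide":[0,0.0015,0],"spin":0},{"grip":1,"slide":[0,0.0015,0],"spin":0},{"grip":1,"slide":[0,0.0015,0],"spin":0},{"grip":1,"slide":[0,0.0015,0],"spin":0},{"grip":1,"slide":[0,0,0],"spin":0},{"grip":1,"slide":[0,0,0],"spin":0},{"grip":1,"slide":[0,0,0],"spin":0}])

```text
time_s: 9.93
ee_pos: [0.597, -0.1734, 0.0642]
eef_rot: [-1.571, -0.0, -0.263]
force: [-2.7, 1.0, 2.6]
grip_width: 0.0118
```

Run:
```python
from h import *
o=get_obs();print(o["ee_pos"],o["force"],o["moment"],o["time_s"])
im=cams.camera("scene")
cv2.imwrite("pics/s8.png",cv2.resize(im[190:310,60:200],None,fx=5,fy=5,interpolation=cv2.INTER_CUBIC))
```

```text
[ 0.59700038 -0.17339556  0.06416801] [-2.7467385   1.04254635  2.61387274] [ 0.02253873  0.49195928 -0.07067376] 9.9333
```

View pics/s8.png

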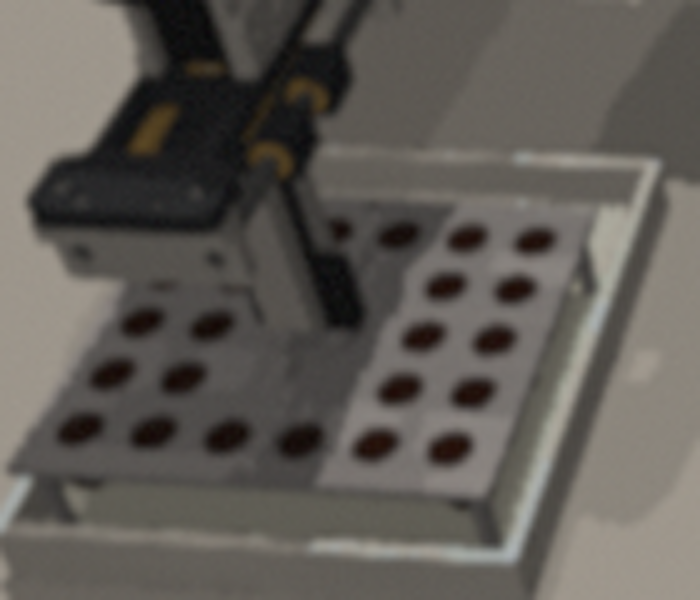

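Collar contact at the expected height: about 4 N up, with the plate just pressed. There is also a small sideways −2.7 N in x, so I relieve it by 0.6 mm and press on gently.

Emit:
step_arm(plan=[{"grip":1,"slide":[-0.0006,0,0],"spin":0},{"grip":1,"slide":[0,0.0012,0],"spin":0},{"grip":1,"slide":[0,0.0012,0],"spin":0},{"grip":1,"slide":[0,0.0012,0],"spin":0},{"grip":1,"slide":[0,0,0],"spin":0},{"grip":1,"slide":[0,0,0],"spin":0},{"grip":1,"slide":[0,0,0],"spin":0}])

```text
time_s: 10.57
ee_pos: [0.5969, -0.1734, 0.0607]
eef_rot: [-1.571, -0.001, -0.263]
force: [3.8, -0.9, 5.1]
grip_width: 0.0114
```

Emit:
step_arm(plan=[{"grip":1,"slide":[0.0004,0,0],"spin":0},{"grip":1,"slide":[0,0.0012,0],"spin":0},{"grip":1,"slide":[0,0,0],"spin":0},{"grip":1,"slide":[0,0,0],"spin":0},{"grip":1,"slide":[0,0,0],"spin":0}])

```text
time_s: 10.98
ee_pos: [0.5969, -0.1734, 0.0594]
eef_rot: [-1.571, -0.0, -0.263]
force: [0.8, 0.0, 6.4]
grip_width: 0.0118
```

Run:
```python
from h import *
o=get_obs();print(o["ee_pos"],o["eef_rot"],o["force"],o["moment"],o["time_s"])
```

```text
[ 0.59687761 -0.17340944  0.05936686] [-1.57083984e+00 -3.03345973e-04 -2.62627679e-01] [0.79309325 0.03353617 6.38112538] [-0.08018899 -0.15616778  0.00435647] 10.9833
```

Emit:
step_arm(plan=[{"grip":1,"slide":[0,0.0012,0],"spin":0},{"grip":1,"slide":[0,0.0012,0],"spin":0},{"grip":1,"slide":[0,0.001,0],"spin":0},{"grip":1,"slide":[0,0,0],"spin":0},{"grip":1,"slide":[0,0,0],"spin":0},{"grip":1,"slide":[0,0,0],"spin":0}])

```text
time_s: 11.48
ee_pos: [0.5969, -0.1734, 0.0562]
eef_rot: [-1.571, -0.0, -0.263]
force: [0.4, 0.3, 7.3]
grip_width: 0.0116
```

Run:
```python
from h import *
o=get_obs();print(o["ee_pos"],o["eef_rot"],o["force"],o["moment"],o["time_s"],o["qpos"])
c=cams.calibration("scene")
im=cams.camera("scene")
cv2.imwrite("pics/s9.png",cv2.resize(im[190:310,60:200],None,fx=5,fy=5,interpolation=cv2.INTER_CUBIC))
```

```text
[ 0.59688422 -0.17339053  0.05615307] [-1.57081179e+00 -3.16747427e-04 -2.62634724e-01] [0.41422587 0.26725074 7.30720181] [-0.01890124  0.0487776   0.02140499] 11.4833 [-3.41634364e-01  6.07648182e-01  1.44249470e+00  1.08010228e-05
  1.09113279e+00 -7.90046201e-02]
```

View pics/s9.png

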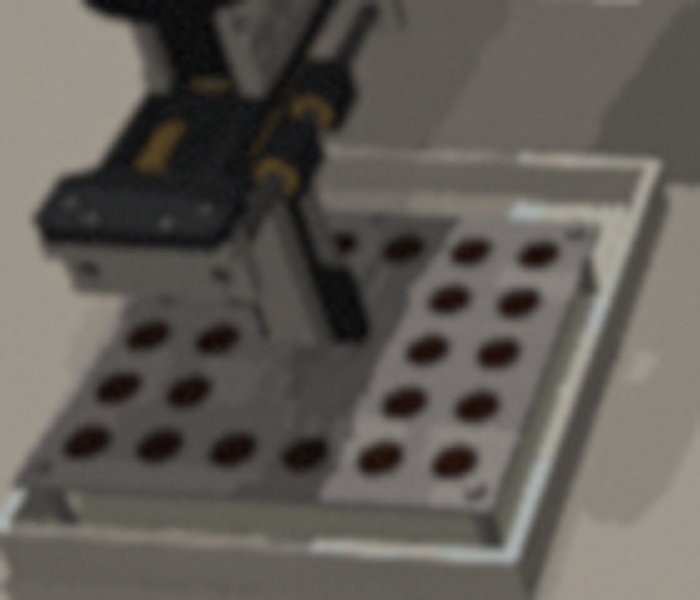

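Run:
```python
from h import *
q=np.array([450,445])/5+[60,190]
P=unproj("scene",q,.056);
for d in (0,.006,.008,.010,.012): print(d,(proj("scene",P-[0,0,d])-[60,190])*5)
a=cv2.cvtColor(cv2.imread("pics/s6.png"),6).astype(np.float32);b=cv2.cvtColor(cv2.imread("pics/s9.png"),6).astype(np.float32)
for r in [(340,480,330,500),(400,480,50,330),(220,420,400,560)]:
    t=a[r[0]:r[1],r[2]:r[3]];W=b[r[0]-5:r[1]+45,r[2]-20:r[3]+30]
    m=cv2.matchTemplate(W,t,cv2.TM_CCOEFF_NORMED);_,v,_,l=cv2.minMaxLoc(m);print(v,l[0]-20,l[1]-5)
```

```text
0 [450. 445.]
0.006 [453.19674021 455.20896881]
0.008 [454.25608037 458.5920309 ]
0.01 [455.31232337 461.96520205]
0.012 [456.36548278 465.32852559]
0.9698209762573242 6 16
0.9555892944335938 7 16
0.978004515171051 4 16
```

Plate depth from the scene image shift (16 px at 5×) is about 9.5 mm, and the force fits. I press 0.5 mm more and start the quarter turn, watching the forces.

Emit:
step_arm(plan=[{"grip":1,"slide":[0,0.0005,0],"spin":0},{"grip":1,"slide":[0,0,0],"spin":0},{"grip":1,"slide":[0,0,0],"spin":3},{"grip":1,"slide":[0,0,0],"spin":3},{"grip":1,"slide":[0,0,0],"spin":3},{"grip":1,"slide":[0,0,0],"spin":3},{"grip":1,"slide":[0,0,0],"spin":3},{"grip":1,"slide":[0,0,0],"spin":3},{"grip":1,"slide":[0,0,0],"spin":0},{"grip":1,"slide":[0,0,0],"spin":0}])

```text
time_s: 12.37
ee_pos: [0.5969, -0.1734, 0.0557]
eef_rot: [-1.571, -0.0, -0.577]
force: [-0.5, 1.3, 7.4]
grip_width: 0.0117
```

Run:
```python
from h import *
o=get_obs();print(o["ee_pos"],o["eef_rot"],o["force"],o["moment"],o["time_s"],o["qpos"])
```

```text
[ 0.5968618  -0.17342788  0.05567909] [-1.57077218e+00 -3.28707027e-04 -5.77246440e-01] [-0.46985226  1.28007618  7.40734769] [-0.0552476   0.12163378 -0.11329219] 12.3667 [-3.41675797e-01  6.08227875e-01  1.44279712e+00 -6.00381030e-05
  1.09024239e+00  2.35598384e-01]
```

Emit:
step_arm(plan=[{"grip":1,"slide":[0,0,0],"spin":4},{"grip":1,"slide":[0,0,0],"spin":4},{"grip":1,"slide":[0,0,0],"spin":4},{"grip":1,"slide":[0,0,0],"spin":4},{"grip":1,"slide":[0,0,0],"spin":4},{"grip":1,"slide":[0,0,0],"spin":4},{"grip":1,"slide":[0,0,0],"spin":4},{"grip":1,"slide":[0,0,0],"spin":4},{"grip":1,"slide":[0,0,0],"spin":4},{"grip":1,"slide":[0,0,0],"spin":0},{"grip":1,"slide":[0,0,0],"spin":0}])

```text
time_s: 13.28
ee_pos: [0.5968, -0.1734, 0.0557]
eef_rot: [-1.571, -0.0, -1.206]
force: [-0.2, -0.3, 8.6]
grip_width: 0.0119
```

Emit:
step_arm(plan=[{"grip":1,"slide":[0,0,0],"spin":4},{"grip":1,"slide":[0,0,0],"spin":4},{"grip":1,"slide":[0,0,0],"spin":4},{"grip":1,"slide":[0,0,0],"spin":4},{"grip":1,"slide":[0,0,0],"spin":4},{"grip":1,"slide":[0,0,0],"spin":4},{"grip":1,"slide":[0,0,0],"spin":4},{"grip":1,"slide":[0,0,0],"spin":4},{"grip":1,"slide":[0,0,0],"spin":4},{"grip":1,"slide":[0,0,0],"spin":0},{"grip":1,"slide":[0,0,0],"spin":0}])

```text
time_s: 14.2
ee_pos: [0.5969, -0.1734, 0.0557]
eef_rot: [-1.57, -0.0, -1.834]
force: [0.9, 1.3, 7.4]
grip_width: 0.012
```

Run:
```python
from h import *
o=get_obs();print(o["ee_pos"],o["eef_rot"],o["force"],o["moment"],o["time_s"],o["qpos"])
im=cams.camera("wrist");cv2.imwrite("pics/w10.png",im)
```

```text
[ 0.59687076 -0.17341074  0.05569383] [-1.57046467e+00 -7.65459456e-05 -1.83398105e+00] [0.86027587 1.27534713 7.3734975 ] [-0.00914629  0.14989464 -0.07368845] 14.2 [-3.41646192e-01  6.08210475e-01  1.44278668e+00 -5.67413227e-05
  1.09025887e+00  1.49236107e+00]
```

View pics/w10.png

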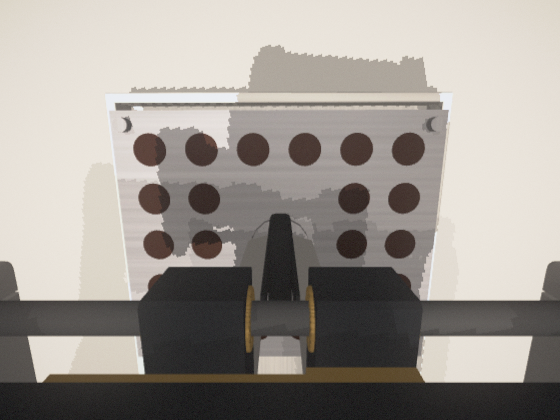

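The turn is complete (yaw −1.834, target −1.831) with small forces; the handle now lies along the tray's x. I let the key come up slowly to its seat.

Emit:
step_arm(plan=[{"grip":1,"slide":[0,-0.001,0],"spin":0},{"grip":1,"slide":[0,-0.001,0],"spin":0},{"grip":1,"slide":[0,-0.001,0],"spin":0},{"grip":1,"slide":[0,-0.0008,0],"spin":0},{"grip":1,"slide":[0,0,0],"spin":0},{"grip":1,"slide":[0,0,0],"spin":0},{"grip":1,"slide":[0,0,0],"spin":0}])

```text
time_s: 14.83
ee_pos: [0.5969, -0.1734, 0.0593]
eef_rot: [-1.571, -0.0, -1.833]
force: [1.3, 0.3, 5.3]
grip_width: 0.0116
```

Emit:
step_arm(plan=[{"grip":1,"slide":[0,-0.0005,0],"spin":0},{"grip":1,"slide":[0,-0.0003,0],"spin":0},{"grip":1,"slide":[0,0,0],"spin":0},{"grip":1,"slide":[0,0,0],"spin":0},{"grip":1,"slide":[0,0,0],"spin":0}])

```text
time_s: 15.25
ee_pos: [0.5968, -0.1734, 0.06]
eef_rot: [-1.571, -0.0, -1.834]
force: [1.6, 0.2, 5.7]
grip_width: 0.0114
```

Run:
```python
from h import *
o=get_obs();print(o["ee_pos"],o["eef_rot"],o["force"],o["moment"],o["time_s"])
```

```text
[ 0.59684282 -0.173418    0.06000875] [-1.57060248e+00 -5.81444682e-05 -1.83352731e+00] [1.64988819 0.17728861 5.65515329] [-0.05896955 -0.05734872 -0.10021496] 15.25
```

Emit:
step_arm(plan=[{"grip":1,"slide":[0,-0.0004,0],"spin":0},{"grip":1,"slide":[0,-0.0003,0],"spin":0},{"grip":1,"slide":[0,0,0],"spin":0},{"grip":1,"slide":[0,0,0],"spin":0},{"grip":1,"slide":[0,0,0],"spin":0}])

```text
time_s: 15.67
ee_pos: [0.5969, -0.1734, 0.0607]
eef_rot: [-1.571, -0.0, -1.833]
force: [1.7, -0.2, 5.3]
grip_width: 0.0116
```

Emit:
step_arm(plan=[{"grip":1,"slide":[0,-0.0003,0],"spin":0},{"grip":1,"slide":[0,-0.0003,0],"spin":0},{"grip":1,"slide":[0,0,0],"spin":0},{"grip":1,"slide":[0,0,0],"spin":0},{"grip":1,"slide":[0,0,0],"spin":0}])

```text
time_s: 16.08
ee_pos: [0.5968, -0.1734, 0.0608]
eef_rot: [-1.571, -0.0, -1.833]
force: [5.6, -2.1, -1.4]
grip_width: 0.0117
```

Run:
```python
from h import *
o=get_obs();print(o["ee_pos"],o["eef_rot"],o["force"],o["moment"],o["time_s"])
```

```text
[ 0.59679267 -0.17339514  0.06083492] [-1.57083369e+00 -5.49566633e-05 -1.83344491e+00] [ 5.57824302 -2.13793861 -1.43109933] [-0.31253425 -0.83884161 -0.06478364] 16.0833
```

Seated: the upward spring force went out of the wrist (Fz +5.3 → −1.4) at the expected height of 0.0608. I ease 0.3 mm back and release.

Emit:
step_arm(plan=[{"grip":1,"slide":[0,0.0003,0],"spin":0},{"grip":1,"slide":[0,0,0],"spin":0},{"grip":1,"slide":[0,0,0],"spin":0},{"grip":0.4,"slide":[0,0,0],"spin":0},{"grip":0.4,"slide":[0,0,0],"spin":0},{"grip":0.4,"slide":[0,0,0],"spin":0},{"grip":0.4,"slide":[0,0,0],"spin":0},{"grip":0.4,"slide":[0,0,0],"spin":0}])

```text
time_s: 16.75
ee_pos: [0.5966, -0.1733, 0.0607]
eef_rot: [-1.571, 0.0, -1.833]
force: [-0.4, 0.2, -0.7]
grip_width: 0.028
```

Run:
```python
from h import *
o=get_obs();print(o["ee_pos"],o["eef_rot"],o["force"],o["time_s"],o["grip_width"])
im=cams.camera("scene")
cv2.imwrite("pics/s11.png",cv2.resize(im[190:310,60:200],None,fx=5,fy=5,interpolation=cv2.INTER_CUBIC))
im=cams.camera("wrist");cv2.imwrite("pics/w11.png",im)
a=cv2.cvtColor(cv2.imread("pics/s6.png"),6).astype(np.float32);b=cv2.cvtColor(cv2.imread("pics/s11.png"),6).astype(np.float32)
for r in [(340,480,330,500),(400,480,50,330),(220,420,400,560)]:
    t=a[r[0]:r[1],r[2]:r[3]];W=b[r[0]-5:r[1]+45,r[2]-20:r[3]+30]
    m=cv2.matchTemplate(W,t,cv2.TM_CCOEFF_NORMED);_,v,_,l=cv2.minMaxLoc(m);print(v,l[0]-20,l[1]-5)
```

```text
[ 0.59658533 -0.17330504  0.06069447] [-1.57134793e+00  4.13179718e-05 -1.83348255e+00] [-0.39021747  0.1616795  -0.67778152] 16.75 0.02797558707091335
0.8133817315101624 2 8
0.9694845676422119 4 9
0.882218599319458 2 9
```

View pics/s11.png

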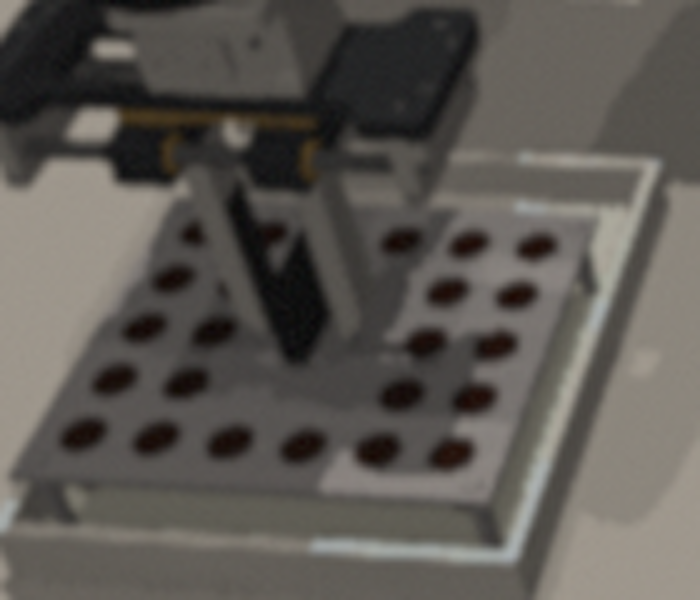

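View pics/w11.png

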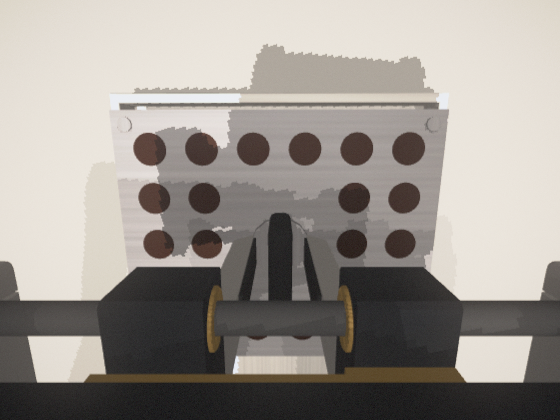

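Released: the plate is held at about 5 mm (image shift 8–9 px) and the key stands upright between the open fingers. I retract straight up.

Emit:
step_arm(plan=[{"grip":0.4,"slide":[0,-0.005,0],"spin":0},{"grip":0.4,"slide":[0,-0.015,0],"spin":0},{"grip":0.4,"slide":[0,-0.025,0],"spin":0},{"grip":0.4,"slide":[0,-0.03,0],"spin":0},{"grip":0.4,"slide":[0,-0.03,0],"spin":0},{"grip":0.4,"slide":[0,-0.03,0],"spin":0},{"grip":0.4,"slide":[0,0,-0.03],"spin":0},{"grip":0.4,"slide":[0,0,-0.04],"spin":0},{"grip":0.4,"slide":[0,0,-0.03],"spin":0},{"grip":0.4,"slide":[0,0,0],"spin":0},{"grip":0.4,"slide":[0,0,0],"spin":0},{"grip":0.4,"slide":[0,0,0],"spin":0}])

```text
time_s: 17.85
ee_pos: [0.5009, -0.1476, 0.1966]
eef_rot: [-1.569, -0.0, -1.834]
force: [1.3, 0.9, -0.7]
grip_width: 0.0283
```

Run:
```python
from h import *
o=get_obs();print(o["ee_pos"],o["eef_rot"],o["force"],o["time_s"],o["grip_width"])
full=cams.camera("scene");cv2.imwrite("pics/s12f.png",full)
cv2.imwrite("pics/s12.png",cv2.resize(full[190:310,60:200],None,fx=5,fy=5,interpolation=cv2.INTER_CUBIC))
c=cams.calibration("wrist");im=cams.camera("wrist");cv2.imwrite("pics/w12.png",im);np.savez("w12.npz",K=c["K"],T=c["T"])
a=cv2.cvtColor(cv2.imread("pics/s6.png"),6).astype(np.float32);b=cv2.cvtColor(cv2.imread("pics/s12.png"),6).astype(np.float32)
for r in [(340,480,330,500),(400,480,50,330),(220,420,400,560)]:
    t=a[r[0]:r[1],r[2]:r[3]];W=b[r[0]-5:r[1]+45,r[2]-20:r[3]+30]
    m=cv2.matchTemplate(W,t,cv2.TM_CCOEFF_NORMED);_,v,_,l=cv2.minMaxLoc(m);print(v,l[0]-20,l[1]-5)
```

```text
[ 0.50087335 -0.14763704  0.19656438] [-1.56941090e+00 -1.43164676e-04 -1.83352267e+00] [ 1.34386221  0.90306083 -0.67135602] 17.85 0.028339264788555384
0.935920774936676 2 8
0.9311460852622986 4 9
0.9196881651878357 2 8
```

View pics/s12f.png

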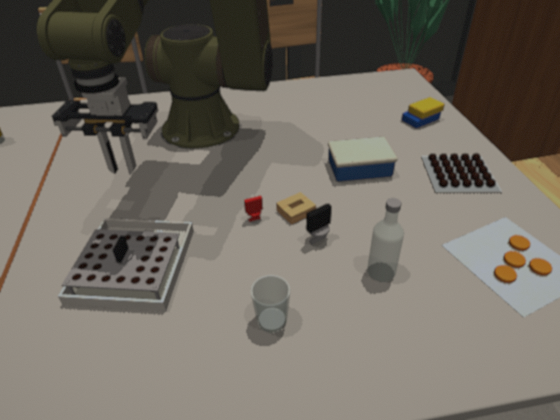

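View pics/s12.png

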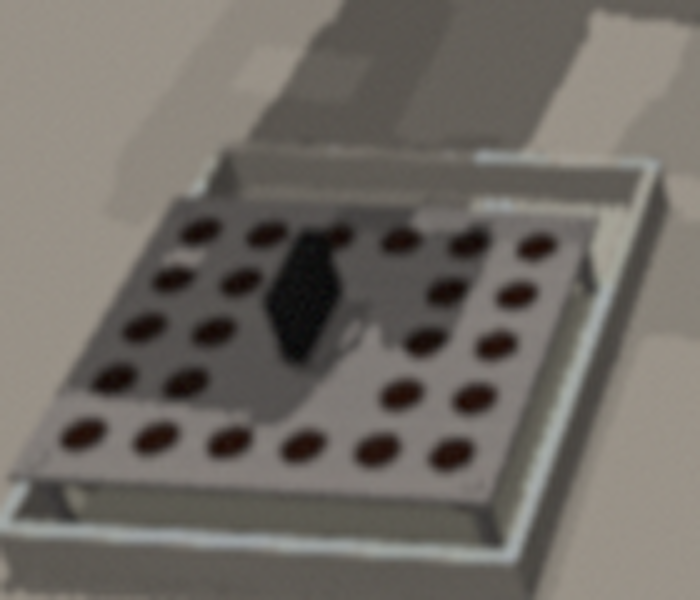

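View pics/w12.png

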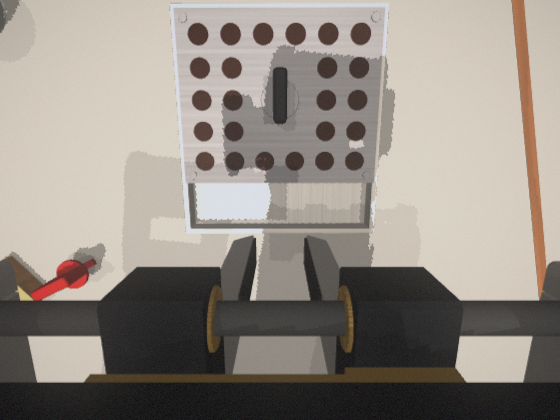

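Run:
```python
from h import *
c=np.load("w12.npz");c={"K":c["K"],"T":c["T"]}
im=cv2.imread("pics/w12.png");cv2.imwrite("pics/w12c.png",cv2.resize(im[50:140,230:330],None,fx=6,fy=6,interpolation=cv2.INTER_CUBIC))
yw=-1.831;x=np.array([np.cos(yw),np.sin(yw),0]);z=np.array([-np.sin(yw),np.cos(yw),0]);t=np.array([.5968,-.1734,.028])
for a in(-.006,.006):
  for b in(-.022,.022): print((proj("wrist",t+a*x+b*z+[0,0,.066],c)-[230,50]+.42)*6)
print("collar",[(proj("wrist",t+a*x+b*z+[0,0,.028],c)-[230,50]+.42)*6 for a,b in((.018,0),(-.018,0),(0,.018),(0,-.018))])
```

```text
[252.62371507 441.90926718]
[250.17099462 108.47568286]
[337.13119646 441.74069098]
[337.92061759 108.28496223]
collar [array([408.83097515, 307.09269077]), array([181.9015258 , 307.56172431]), array([295.06864468, 186.28054791]), array([295.64229927, 425.14218608])]
```

View pics/w12c.png

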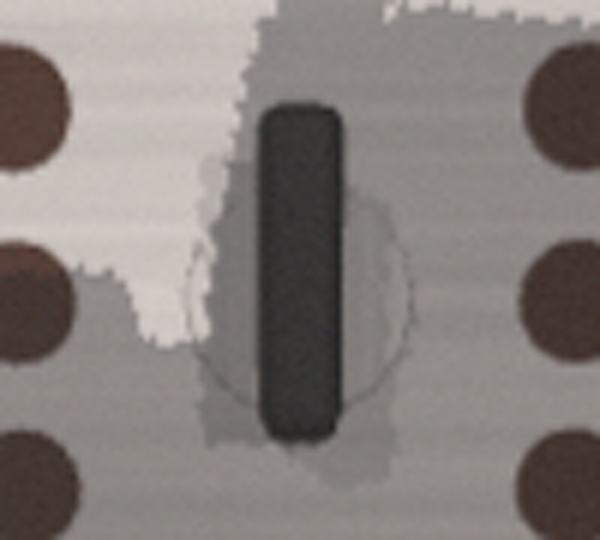

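The handle (columns 260–342, rows 103–441) and collar (188–412) match the upright key projected at the seat height, within 1–1.5 px in the original image. Bottle, glass and tin are unmoved in the scene view. I hand in.

Run:
```python
from station import hand_in
print(hand_in())
```

```text
the job is handed in; nothing more can be done
None
```

The plate is locked down with the T-key and the job is handed in; no verdict is reported back. The robot's clock stood at about 18 s of the 72 s allowed.

**What I did:** I took the small black key from the wooden rest, not the larger black one or the red one. I found the slot with the top and wrist cameras and fed the crossbar through the plate and bridge. I then pressed the plate about 10 mm down, turned the key 90°, let it rise into the groove, released it and moved the arm away. The wrist force stayed under about 9 N in every reading I took.

**Last checks:**
- **Plate:** the image shift of its holes puts it about 5 mm down, inside the 3.5 to 6.8 mm allowed.
- **Key:** it matches the picture of an upright key at seat height to within about 1.5 px. It lies along the tray's x axis to about 0.01 rad and about 26 mm from the tray's centre.
- **Bottle, glass and tin:** they look unmoved in the scene view.

**What disagreed or went wrong:**
- **Slot position:** the top and wrist cameras differed by 1 to 2 mm. The wrist close-up showed the key about 2 mm off in x, and I corrected that before going in.
- **Side forces:** small forces of 2.7 to 3.8 N appeared when the collar met the plate and were relieved. They reached about 6 N for a moment as the crossbar seated, and were gone after release.
- **First move call:** it was refused for its row format and moved nothing.

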